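# Open the red-lidded coffee jar at the cafe counter

## Robot

A 6-joint arm with a two-finger parallel gripper is mounted at the origin on the work surface. World frame = base frame: x ahead of the robot, y to its left, z up, the work surface at z = 0. Lengths are in mm, angles in rad, forces in N, time in s.
With the tool pointing down it reaches from about 350 to 775 mm from the base axis. Payload 7.3 kg.
Tool frame: the origin (TCP) lies at the very end of the fingers, on their centre line; the grasp point (between the pads) lies 19 mm behind it (bot.grasp_offset is the distance from the TCP to the grasp point, in mm); z points along the fingers, y is the direction in which the jaws open and shut (so a half turn about z gives the same grasp; the last joint's range is limited). The gripper opens to 92 mm and grips with 3 to 60 N. Pads are 19 mm wide; open, the fingers measure 130 mm over their backs; the gripper's body (75 mm by 190 mm) begins 47 mm behind the grasp point.
Start: joints at [1.043, 0.342, 1.524, -0, 1.275, -0.146], TCP at [195.599, 487.225, 202.441] pointing down, gripper open.
Joint ranges: [-2.53, 2.53], [-0.77, 2.02], [0.04, 2.7], [-1, 4.14], [0.28, 2.66], [-3.11, 3.11]. Speed limits (rad/s): [2.57, 2.57, 3.14, 3.14, 3.14, 3.14].

## Interface

Orientations are given as [roll, pitch, yaw] about the fixed x, y, z axes, in that order (R = Rz(yaw) Ry(pitch) Rx(roll)).
In Python, from plant import bot gives the robot as it stands.
- The arm moves only by the tool servo_tool, never from a script. Its arguments are lists of equal length, an entry for each row: "angular": the turn, a rotation vector about the world's x, y, z in degrees, a list of three; "slide": the shift along the world's x, y, z in mm, a list of three; "grip": the opening, from -1 (shut) to 1 (fully open), so that 0 is half open. In form: {"angular": [[ax, ay, az], ...], "slide": [[dx, dy, dz], ...], "grip": [grip, ...]}. A call has 1 to 10 rows; each row is the pose to reach, as a shift and turn from the pose commanded when the call began; what a row does not reach only later rows make up. A row lasts 1/12 s, in which the tool goes at most 41.7 mm and 7.16 degrees, less where a joint would pass 70% of its speed; a pose out of reach is approached as far as the arm can. A call with a gripper value outside its range is refused whole. The fingers move at their own pace and stop on an object; the grip force is fixed at half the most. Time passes only in rows, so rows that repeat a pose let the fingers close. It gives the time, the measured TCP pose, the force and the opening at its end, in the units of the state.
- bot.get_obs(): the state, without advancing time (a new reading comes with each control period).
- bot.capture(name): name is "side" or "top"; returns a dict with "img" (420x560x3 uint8, blue, green, red), "range_z" (420x560 float32, mm along the optical axis (not along the pixel's ray), 0 where there is no reading), "fov_y" (degrees; the focal length in pixels is half the picture's height over the tangent of half this angle, whatever the lens; pixels are square), "cx", "cy" (the principal point, pixels), "dist" ([k1, k2, p1, p2, k3] as OpenCV has them; the pictures are not rectified), "R" (3x3) and "t" (3): a world point X has camera coordinates R X + t. Camera axes: x right, y down, z forward; pixel columns grow to the right and rows downward; lengths in mm; the calibration is good to about 2 mm. A picture is of the moment at which its call begins.
- bot.close_job(): hands the job in, once; it reports no verdict.
The state is a dict: "time": time; "joint_positions": joint angles; "dq": joint speeds; "tau": joint torques, N m; "tool_pos": TCP position; "tcp_rot": TCP orientation; "contact_force": force on the tool from outside, world axes, zero at the start; "moment": the same for the moment, N m; "grip_width": finger opening in mm.
Only numpy, scipy, OpenCV 4.12 (cv2) and the standard library are available. Lean on these libraries where they do the work, as an engineer would, in place of code of your own. Each camera call takes 0.05 s, during which the arm holds its last target.

## Task

Open the jar with the red lid: unscrew the lid anticlockwise, twisting and regripping as often as it needs, until it comes free, then lift it off and set it down (do not drop it) right way up on the round cork coaster. Do not shift or tip the jar with the black lid.

Things in the scene. Friction and masses are not known exactly. Their poses are not given: they have to be found in the camera images.
- red_lid_mid (a point): Centre of the red screw lid's ribbed round grip part, 60 mm across, 30 mm tall; z up, x along the white stripe on its top. It closes a white jar fixed to the counter, this point 125 mm up. Below the grip: 24 mm of steel neck 58 mm across, then a shoulder 84 mm across. A plug with lugs, hidden in the neck, ends 33.5 mm below this point; off the jar, the lid stands on it. About 90 g.
- lid_turn (a joint): Turn of the red lid in rad: 0 tight, growing anticlockwise seen from above to a firm stop at 2.30, where it lifts straight off (held down before about 2.1); its white stripe then points to the black mark on the jar's shoulder. The lid does not rise as it turns, takes about 0.25 N m and stays where it is left.
- coaster_top (a point): Centre of the top of the round cork coaster, 110 mm across, 6 mm thick, fixed flat on the counter. With the lid standing on it, the lid's listed point is 33.5 mm above this one.
- black_jar: The lookalike white jar with a black lid, 140 mm tall, 112 mm across its dark foot, standing loose; to be left alone. Origin at the centre of its underside, z up.
There are look-alikes about, which are no part of the job. Of the things shaped like the part that bears red_lid_mid, the red one is meant. What is shaped like the part that bears lid_turn but blue is not meant.

How it is judged:
By the outcome, as a careful person would: the job done as asked, in the order asked, and still so for the second after the job is handed in, with the robot touching nothing.
It also fails if it takes over 51 s, if anything falls off the work surface, if the arm or the gripper's body presses on something with over 40 N, if the wrist force passes 120 N, or if a joint passes its speed limit or range.

## Working session

There is one attempt and no reset: what is moved stays moved. The work goes in short steps, Python scripts to look and compute and a tool call to move; the robot and the scene stay as the last step left them, time stands still between calls to the robot, and variables do not carry over. Pictures are saved under pics/ and viewed, and the job is handed in when it is done.

Besides the shell and the picture viewer there is one more tool, called as a command line: name --argument value ..., lists and objects as JSON in quotes. servo_tool: Moves the arm, as the interface text tells. Its arguments: {"type":"object","properties":{"angular":{"type":"array","items":{"type":"array","items":{"type":"number"}}},"slide":{"type":"array","items":{"type":"array","items":{"type":"number"}}},"grip":{"type":"array","items":{"type":"number"}}},"required":["angular","slide","grip"]}

```bash
mkdir -p pics; python3 - <<'E'
from plant import bot
import cv2,pickle
print(bot.get_obs())
for n in("side","top"):
    c=bot.capture(n); pickle.dump(c,open(n+"0.pkl","wb")); cv2.imwrite(f"pics/{n}0.png",c["img"]); print(n,c["fov_y"],c["cx"],c["cy"],c["dist"],c["R"],c["t"])
E
```

```text
{'time': 0.0, 'joint_positions': array([ 1.04298145e+00,  3.42718601e-01,  1.52502337e+00,  3.67311984e-06,
        1.27537753e+00, -1.45999462e-01]), 'dq': array([-1.21763394e-03,  4.55601596e-05,  8.90970212e-05, -8.60013926e-04,
       -1.50679610e-04,  1.33834579e-04]), 'tau': array([-3.94507069e-04, -4.31224322e+01, -2.44219369e+01,  7.18078902e-02,
        5.58430958e-02, -1.11253182e-04]), 'tool_pos': array([195.37176957, 486.81886972, 201.74490787]), 'tcp_rot': array([-3.14008257e+00, -2.25601515e-04,  2.75977600e+00]), 'contact_force': array([ 0.84677618,  0.31479061, -0.04139001]), 'moment': array([ 0.0659916 , -0.02276082,  0.00390017]), 'grip_width': 91.9071765807355}
side 55.42561590488681 279.8070062491392 211.5349541503091 [-0.09390749  0.          0.          0.          0.        ] [[ 0.95777404 -0.28742467  0.00748027]
 [-0.20490067 -0.70057154 -0.68353144]
 [ 0.20170426  0.65313595 -0.72988274]] [-557.30862809  153.62959165  912.80990087]
top 49.78217252459103 276.82941630539915 197.1792520902636 [-0.10647659  0.          0.          0.          0.        ] [[ 0.02691838 -0.99957369 -0.01130629]
 [-0.99807527 -0.02624248 -0.05618789]
 [ 0.05586723  0.01279702 -0.99835619]] [ -76.47732655  530.80885551 1068.09880634]
```

View pics/side0.png

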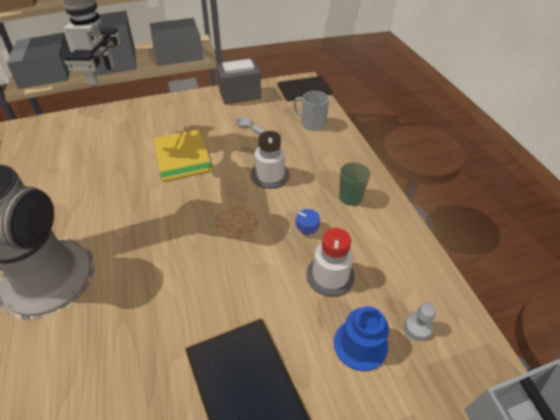

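View pics/top0.png

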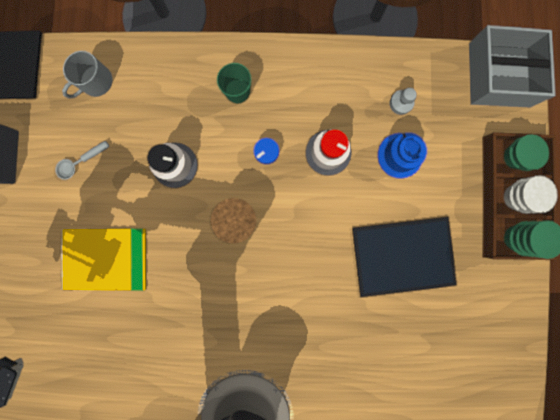

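```bash
cat > h.py <<'E'
import numpy as np,cv2
def K(c):
    f=c["img"].shape[0]/2/np.tan(np.radians(c["fov_y"]/2)); return np.array([[f,0,c["cx"]],[0,f,c["cy"]],[0,0,1]])
def pts(c,mask):
    v,u=np.nonzero(mask&(c["range_z"]>0)); d=c["range_z"][v,u]
    n=cv2.undistortPoints(np.c_[u,v].astype(float)[:,None],K(c),np.array(c["dist"]))[:,0]
    X=np.c_[n*d[:,None],d]; return (X-c["t"])@c["R"], np.c_[u,v]
def proj(c,X):
    return cv2.projectPoints(np.atleast_2d(np.array(X,float)),cv2.Rodrigues(np.array(c["R"]))[0],np.array(c["t"]),K(c),np.array(c["dist"]))[0][:,0]
def ray(c,uv,z):
    n=cv2.undistortPoints(np.array(uv,float).reshape(-1,1,2),K(c),np.array(c["dist"]))[:,0]
    R=c["R"];o=-R.T@c["t"];d=np.c_[n,np.ones(len(n))]@R
    return o+d*((z-o[2])/d[:,2])[:,None]
def fitcirc(xy):
    A=np.c_[2*xy,np.ones(len(xy))];s=np.linalg.lstsq(A,(xy**2).sum(1),rcond=None)[0]
    return s[:2],np.sqrt(s[2]+s[0]**2+s[1]**2)
E
python3 - <<'E'
import pickle
from h import *
for n in("side","top"):
    c=pickle.load(open(n+"0.pkl","rb")); h=cv2.cvtColor(c["img"],cv2.COLOR_BGR2HSV)
    print(n,"tcp px",proj(c,[[195,487,202]]))
    red=((h[...,0]<6)|(h[...,0]>174))&(h[...,1]>180)&(h[...,2]>90)
    n_,l,s,_=cv2.connectedComponentsWithStats(red.astype(np.uint8)); 
    for i in range(1,n_):
        if s[i,4]<100: continue
        # hull incl. stripe
        cs,_=cv2.findContours((l==i).astype(np.uint8),cv2.RETR_EXTERNAL,cv2.CHAIN_APPROX_NONE)
        m=np.zeros_like(red,np.uint8);cv2.fillPoly(m,[cv2.convexHull(cs[0])],1)
        X,uv=pts(c,m>0); top=X[:,2]>X[:,2].max()-8
        print("red",s[i],"zmax",np.percentile(X[:,2],[50,90,98]))
        T=X[np.abs(X[:,2]-140)<4]; print(len(T),"top centroid",T.mean(0),(T.max(0)+T.min(0))/2,np.ptp(T,axis=0), cv2.minEnclosingCircle(T[:,:2].astype(np.float32)))
        g=(m>0)&(h[...,1]<110)&(h[...,2]>120)
        W,uvw=pts(c,g);
        if len(W):
            W2=W[np.abs(W[:,2]-140)<6];print("white",len(W2),W2.mean(0)); 
            if len(W2)>3:
                d=np.linalg.svd(W2[:,:2]-W2[:,:2].mean(0))[2][0];print(d,np.degrees(np.arctan2(d[1],d[0])), uvw.mean(0))
    # coaster
    X,uv=pts(c,np.ones(red.shape,bool)); 
    a=proj(c,[[380,100,6]]); 
    cork=(h[...,0]>3)&(h[...,0]<16)&(h[...,1]>90)&(h[...,2]<180)
    H,W=red.shape
    Xf=np.zeros((H,W,3));Xf[uv[:,1],uv[:,0]]=X
    np.save(n+"_X.npy",Xf)
    u0,v0=(233,220) if n=="top" else (237,221)
    P=Xf[v0-3:v0+4,u0-3:u0+4].reshape(-1,3).mean(0);print("coaster approx",P)
    r=100
    for t,(bu,bv) in {"top":{"black":(163,157),"bluelid":(265,152),"bluejar":(410,148)},"side":{"black":(270,140),"bluelid":(308,221),"bluejar":(367,322)}}[n].items(): print(t,Xf[bv,bu])
    cv2.imwrite(f"pics/{n}_z.png",cv2.resize(c["img"][v0-60:v0+60,u0-80:u0+80],None,fx=5,fy=5,interpolation=cv2.INTER_CUBIC))
    u1,v1=(333,148) if n=="top" else (333,258)
    cv2.imwrite(f"pics/{n}_r.png",cv2.resize(c["img"][v1-40:v1+40,u1-50:u1+50],None,fx=7,fy=7,interpolation=cv2.INTER_CUBIC))
E
```

```text
side tcp px [[103.8738775   85.17682496]]
red [324 229  26  27 459] zmax [139.9255419  141.55728538 142.25730486]
474 top centroid [ 645.61817182 -188.14055658  140.14789476] [ 645.48071771 -186.24219423  139.71300259] [55.53952551 56.17563337  7.35449183] ((646.1685791015625, -186.69192504882812), 28.693002700805664)
white 37 [ 640.09352419 -198.67300805  140.60232064]
[-0.49492097 -0.86893799] -119.66453930440782 [335.91891892 243.83783784]
coaster approx [468.32820863  37.57153196   6.09361219]
black [605.83352886 172.98628382 140.39821229]
bluelid [638.09307259 -49.90274037  50.94944521]
bluejar [ 647.97288753 -353.44551564   85.96048996]
top tcp px [[  5.9219406  348.05756602]]
red [321 130  27  28 547] zmax [139.91184752 142.00243972 143.1912848 ]
570 top centroid [ 644.67519158 -182.73547816  139.95036538] [ 644.06796917 -182.77201409  139.88297897] [58.66967648 55.96538554  7.71764349] ((644.6008911132812, -182.5836639404297), 30.293912887573242)
white 31 [ 638.36527848 -198.07487712  140.2606071 ]
[-0.4689635  -0.88321755] -117.967036247291 [341.16129032 146.03225806]
coaster approx [475.29774327  41.83405898   6.4443212 ]
black [605.66423618 182.90263224 139.54054952]
bluelid [636.17095134 -32.16874323  44.62729398]
bluejar [ 648.10146538 -361.74254704   85.82384605]
```

```bash
python3 - <<'E'
import cv2,numpy as np
ims=[cv2.resize(cv2.imread(f"pics/{n}.png"),(400,300)) for n in("top_z","side_z","top_r","side_r")]
cv2.imwrite("pics/mos.png",np.vstack([np.hstack(ims[:2]),np.hstack(ims[2:])]))
E
```

```text
(no output)
```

View pics/mos.png

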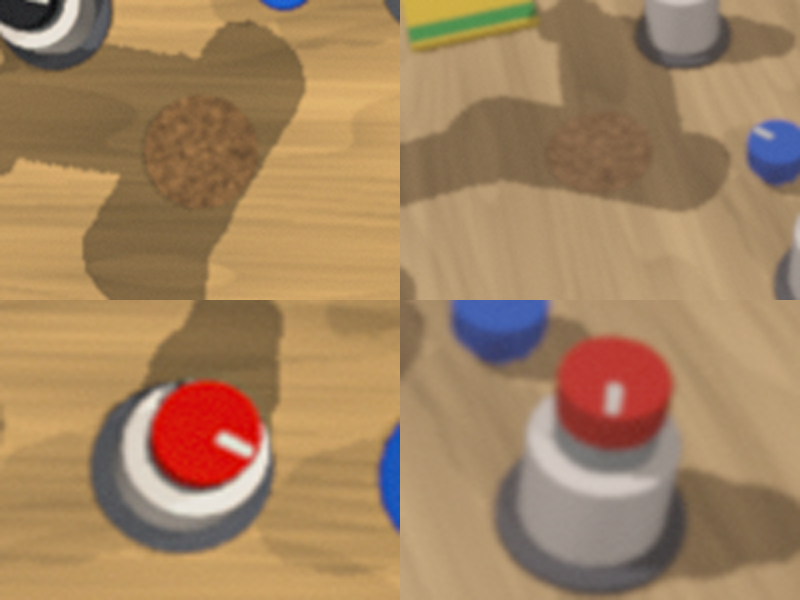

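```bash
python3 - <<'E'
import pickle
from h import *
from scipy.optimize import least_squares
for n in("side","top"):
    c=pickle.load(open(n+"0.pkl","rb")); h=cv2.cvtColor(c["img"],cv2.COLOR_BGR2HSV)
    red=(((h[...,0]<6)|(h[...,0]>174))&(h[...,1]>180)&(h[...,2]>90)).astype(np.uint8)
    # silhouette fit: lid cylinder r30 z110..140 hull vs. red mask hull (incl stripe)
    u,v,w,hh=(321,130,27,28) if n=="top" else (324,229,26,27)
    sub=np.zeros_like(red);sub[v:v+hh,u:u+w]=red[v:v+hh,u:u+w]
    cs=max(cv2.findContours(sub,0,1)[0],key=cv2.contourArea);m=np.zeros_like(red);cv2.fillPoly(m,[cv2.convexHull(cs)],1)
    def sil(p,r,z0,z1):
        a=np.linspace(0,2*np.pi,60)
        C=np.vstack([np.c_[p[0]+r*np.cos(a),p[1]+r*np.sin(a),0*a+z] for z in (z0,z1)])
        return cv2.convexHull(proj(c,C).astype(np.float32))
    def cen(m):
        M=cv2.moments(m,m.ndim==2 and m.dtype==np.uint8); return np.array([M['m10'],M['m01']])/M['m00'],M['m00']
    t,A=cen(m)
    s=least_squares(lambda p:cen(sil(p,30,110,140))[0]-t,[645,-185],diff_step=1e-3)
    print(n,"lid",s.x,A,cen(sil(s.x,30,110,140))[1])
    # coaster via texture: saturation/hue
    u0,v0=(233,220) if n=="top" else (237,221)
    lab=cv2.cvtColor(c["img"],cv2.COLOR_BGR2LAB).astype(int)
    print(lab[v0,u0],lab[v0+3,u0+3], lab[v0,u0-40],lab[v0+40,u0+10])
    hw=h.astype(int)
    print("hsv",hw[v0-4:v0+4,u0-4:u0+4].reshape(-1,3).mean(0),hw[v0,u0-40],hw[v0+10,u0+35],hw[v0-30,u0+5])
    # stripe
    stripe=(m>0)&(h[...,1]<130)
    vv,uu=np.nonzero(stripe);R=ray(c,np.c_[uu,vv],140);mu=R.mean(0)[:2]
    d=mu-s.x;print("stripe rel",d,np.degrees(np.arctan2(d[1],d[0])))
    if n=="top":
        print("mark",ray(c,[[328,128.3]],86)[0,:2]-s.x)
E
python3 - <<'E'
import cv2,numpy as np
i=cv2.imread("pics/top0.png")[115:180,295:370]
cv2.imwrite("pics/tj.png",cv2.resize(i,None,fx=9,fy=9,interpolation=cv2.INTER_NEAREST))
E
```

```text
side lid [ 649.18546846 -182.2497643 ] 580.0 766.6934456289746
[118 136 149] [124 136 151] [116 133 148] [166 133 153]
hsv [ 14.390625 114.421875 135.78125 ] [ 16 106 128] [ 16 102 128] [ 16 105 129]
stripe rel [ -9.06132739 -16.43246909] -118.8735825006439
top lid [ 646.1756204  -183.64762882] 602.0 674.5248739854433
[114 139 153] [119 139 156] [113 133 152] [166 135 163]
hsv [ 15.0625   137.546875 141.515625] [ 18 122 125] [ 17 128 195] [ 18 126 134]
stripe rel [ -7.95661837 -13.16220076] -121.1531786543807
mark [41.29761715  9.04005523]
```

View pics/tj.png

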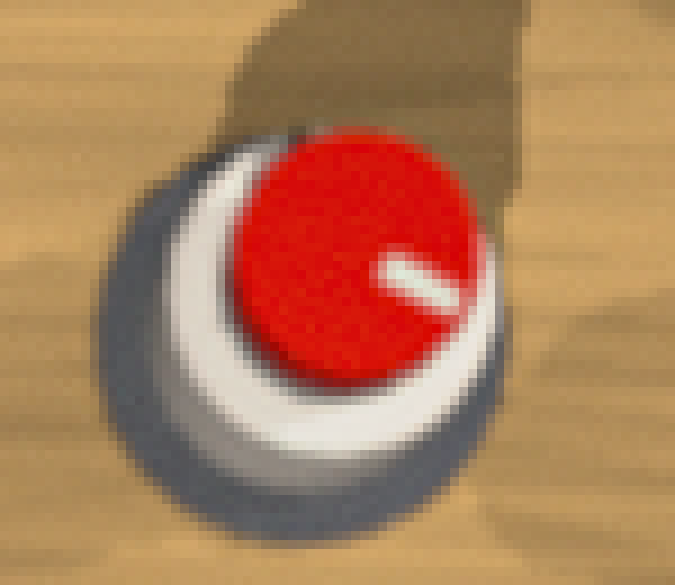

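```bash
python3 - <<'E'
import pickle
from h import *
from scipy.optimize import least_squares
a=np.linspace(0,2*np.pi,90)
def fit(c,m,p0,r,z0,z1):
    # soft IoU fit by rendering at 8x
    H,W=m.shape
    def ren(p):
        C=np.vstack([np.c_[p[0]+r*np.cos(a),p[1]+r*np.sin(a),0*a+z] for z in (z0,z1)])
        q=cv2.convexHull(proj(c,C).astype(np.float32)); M=cv2.moments(q)
        return np.array([M['m10'],M['m01']])/M['m00'],M['m00']
    ys,xs=np.nonzero(m);t=np.array([xs.mean(),ys.mean()])
    s=least_squares(lambda p:ren(p)[0]-t,p0,diff_step=1e-3)
    return s.x,m.sum(),ren(s.x)[1]
for n in("side","top"):
    c=pickle.load(open(n+"0.pkl","rb")); im=c["img"].astype(int)
    red=(im[...,2]>1.8*np.maximum(im[...,0],im[...,1]))
    l=cv2.connectedComponentsWithStats(red.astype(np.uint8))[1]; uv=(330,140) if n=="top" else (330,245)
    b=(l==l[uv[1],uv[0]]).astype(np.uint8)
    cs=max(cv2.findContours(b,0,1)[0],key=cv2.contourArea);m=np.zeros_like(b);cv2.fillPoly(m,[cv2.convexHull(cs)],1)
    print(n,fit(c,m,[645,-185],30,110,140))
    # coaster: lab a-channel blurred
    u0,v0=(233,220) if n=="top" else (237,221)
    lab=cv2.cvtColor(cv2.GaussianBlur(c["img"],(5,5),0),cv2.COLOR_BGR2LAB).astype(int)
    A=lab[...,1]; g=(A>(136 if n=="top" else 134)).astype(np.uint8)
    g=cv2.morphologyEx(g,cv2.MORPH_OPEN,np.ones((3,3)));l=cv2.connectedComponentsWithStats(g)[1]
    k=(l==l[v0,u0]).astype(np.uint8);k=cv2.morphologyEx(k,cv2.MORPH_CLOSE,np.ones((7,7)))
    print("coaster",fit(c,k,[470,40],55,0,6))
    cv2.imwrite(f"pics/k_{n}.png",np.hstack([k*255,m*255]))
E
```

```text
side (array([ 647.86089908, -183.05489339]), np.uint64(712), 768.9311351205688)
coaster (array([477.42410391,  41.97663317]), np.uint64(1127), 1122.109926918638)
top (array([ 646.44436927, -184.01033164]), np.uint64(655), 675.2494843010791)
coaster (array([474.69018383,  42.49525254]), np.uint64(1482), 1635.1509244104382)
```

servo_tool --angular '[[0, 0, -6], [0, 0, -12], [0, 0, -18], [0, 0, -24], [0, 0, -30], [0, 0, -36], [0, 0, -42], [0, 0, -48], [0, 0, -54], [0, 0, -60]]' --slide '[[22, -33, 3], [44, -66, 6], [66, -99, 9], [88, -132, 12], [110, -165, 15], [132, -198, 18], [154, -231, 21], [176, -264, 24], [198, -297, 27], [220, -330, 30]]' --grip '[1, 1, 1, 1, 1, 1, 1, 1, 1, 1]'

```text
time: 0.93
tool_pos: [416.1, 155.4, 232.5]
tcp_rot: [-3.141, -0.0, 1.707]
contact_force: [-0.1, 1.1, 1.6]
grip_width: 91.7
```

servo_tool --angular '[[0, 0, -6], [0, 0, -12], [0, 0, -18], [0, 0, -24], [0, 0, -30], [0, 0, -36], [0, 0, -42], [0, 0, -48], [0, 0, -55], [0, 0, -55]]' --slide '[[22, -33, 0], [44, -66, 0], [66, -99, 0], [88, -132, 0], [110, -165, 0], [132, -198, 0], [154, -231, 0], [176, -264, 0], [198, -297, 0], [220, -330, 0]]' --grip '[1, 1, 1, 1, 1, 1, 1, 1, 1, 1]'

```text
time: 1.77
tool_pos: [636.1, -174.5, 231.8]
tcp_rot: [-3.141, 0.0, 0.746]
contact_force: [-0.2, -0.0, -0.2]
grip_width: 91.8
```

servo_tool --angular '[[0, 0, 0], [0, 0, 0], [0, 0, 0], [0, 0, 0], [0, 0, 0]]' --slide '[[5, -5, 0], [11, -11, -20], [11, -11, -45], [11, -11, -67], [11, -11, -67]]' --grip '[1, 1, 1, 1, 1]'

```text
time: 2.18
tool_pos: [643.7, -182.6, 159.4]
tcp_rot: [-3.132, 0.004, 0.753]
contact_force: [-0.7, 1.1, -0.7]
grip_width: 91.5
```

```bash
cat > look.py <<'E'
import sys,pickle
from plant import bot
from h import *
tag=sys.argv[1];p=eval(sys.argv[2])
ims=[]
for n in("side","top"):
    c=bot.capture(n);pickle.dump(c,open(n+tag+".pkl","wb"))
    u,v=proj(c,[p])[0].astype(int);u=min(max(u,60),500);v=min(max(v,60),360)
    ims.append(cv2.resize(c["img"][v-60:v+60,u-60:u+60],(400,400),interpolation=cv2.INTER_CUBIC)); print(n,u,v)
cv2.imwrite(f"pics/{tag}.png",np.hstack(ims))
o=bot.get_obs();print(o["time"],o["tool_pos"],o["tcp_rot"],o["joint_positions"],o["contact_force"],o["moment"],o["grip_width"])
E
python3 look.py a "[646,-184,140]"
```

```text
side 335 238
top 334 142
2.2833 [ 646.16313875 -183.37756799  164.96655283] [-3.13971770e+00  8.58431614e-04  7.53019528e-01] [-3.90513019e-01  6.46181140e-01  1.12106092e+00 -4.39458457e-06
  1.37641271e+00  4.27265438e-01] [ 0.20961631 -0.04899102  0.29704792] [-0.06180399  0.13416739  0.06949608] 91.73206997227099
```

View pics/a.png

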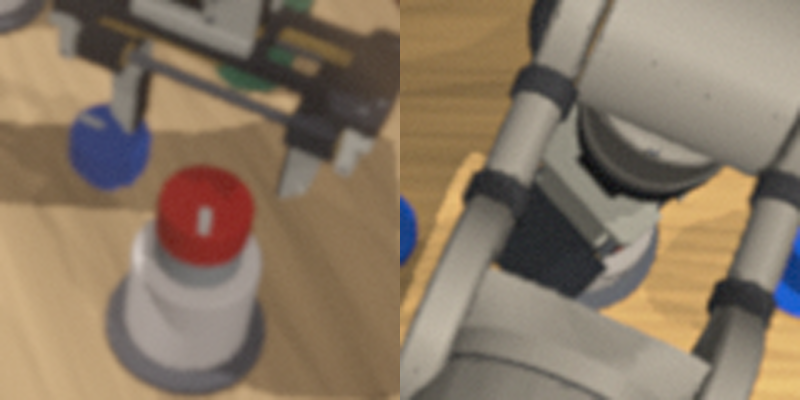

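servo_tool --angular '[[0, 0, 0], [0, 0, 0], [0, 0, 0], [0, 0, 0], [0, 0, 0]]' --slide '[[0, 0, -15], [0, 0, -30], [0, 0, -45], [0, 0, -56], [0, 0, -56]]' --grip '[1, 1, 1, 1, 1]'

```text
time: 2.7
tool_pos: [646.1, -183.4, 108.5]
tcp_rot: [-3.14, 0.001, 0.753]
contact_force: [0.8, 0.6, 0.1]
grip_width: 92.0
```

servo_tool --angular '[[0, 0, 0], [0, 0, 0], [0, 0, 0], [0, 0, 0], [0, 0, 0], [0, 0, 0]]' --slide '[[0, 0, 0], [0, 0, 0], [0, 0, 0], [0, 0, 0], [0, 0, 0], [0, 0, 0]]' --grip '[-1, -1, -1, -1, -1, -1]'

```text
time: 3.2
tool_pos: [646.8, -183.9, 110.0]
tcp_rot: [3.141, -0.0, 0.753]
contact_force: [-0.2, 1.2, 1.3]
grip_width: 58.7
```

```bash
python3 look.py b "[646,-184,140]"
```

```text
side 335 238
top 334 142
3.3 [ 646.85246353 -183.88027017  110.02311278] [ 3.14064015e+00 -3.55190917e-04  7.52712434e-01] [-3.90781612e-01  6.87454459e-01  1.19805728e+00 -7.51982483e-05
  1.25506685e+00  4.27325763e-01] [-0.85108893  0.61649748  1.62439333] [-0.11086012  0.13175017 -0.00359643] 58.898113840567476
```

View pics/b.png

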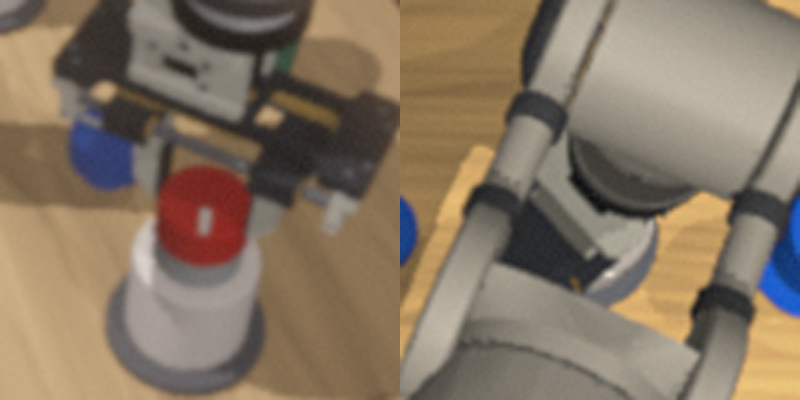

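servo_tool --angular '[[0, 0, 4], [0, 0, 8], [0, 0, 12], [0, 0, 16], [0, 0, 20], [0, 0, 24], [0, 0, 28], [0, 0, 32], [0, 0, 36], [0, 0, 40]]' --slide '[[0, 0, 0], [0, 0, 0], [0, 0, 0], [0, 0, 0], [0, 0, 0], [0, 0, 0], [0, 0, 0], [0, 0, 0], [0, 0, 0], [0, 0, 0]]' --grip '[-1, -1, -1, -1, -1, -1, -1, -1, -1, -1]'

```text
time: 4.13
tool_pos: [646.6, -183.8, 110.0]
tcp_rot: [3.141, -0.0, 1.454]
contact_force: [-2.0, 0.5, 2.8]
grip_width: 58.6
```

```bash
python3 look.py c "[646,-184,140]"
```

```text
side 335 238
top 334 142
4.2333 [ 646.5792757  -183.77898275  110.02485781] [ 3.14120281e+00 -5.83529648e-06  1.45133319e+00] [-3.90890310e-01  6.87304372e-01  1.19834100e+00  1.15848874e-04
  1.25557328e+00 -2.71463065e-01] [-1.15096592  0.64774895  4.62258047] [-0.02033081  0.33627098 -0.03683736] 58.46069070508933
```

View pics/c.png

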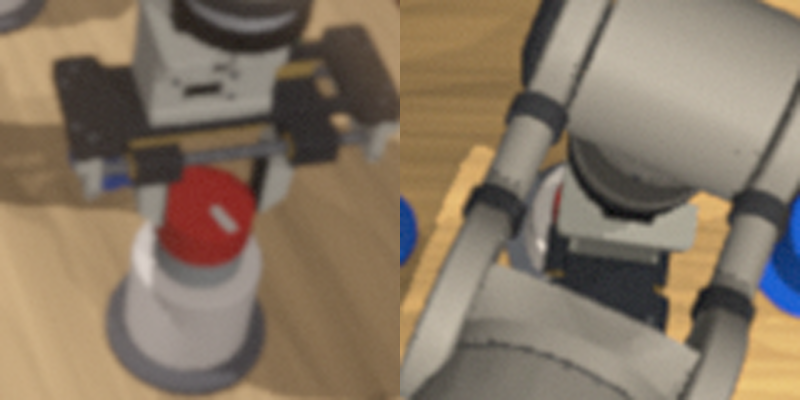

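servo_tool --angular '[[0, 0, 4], [0, 0, 8], [0, 0, 12], [0, 0, 16], [0, 0, 20], [0, 0, 24], [0, 0, 28], [0, 0, 32], [0, 0, 36], [0, 0, 40]]' --slide '[[0, 0, 0], [0, 0, 0], [0, 0, 0], [0, 0, 0], [0, 0, 0], [0, 0, 0], [0, 0, 0], [0, 0, 0], [0, 0, 0], [0, 0, 0]]' --grip '[-1, -1, -1, -1, -1, -1, -1, -1, -1, -1]'

```text
time: 5.07
tool_pos: [646.3, -183.9, 110.0]
tcp_rot: [-3.141, -0.0, 2.149]
contact_force: [-3.0, 0.6, 5.0]
grip_width: 58.8
```

servo_tool --angular '[[0, 0, 4], [0, 0, 8], [0, 0, 12], [0, 0, 16], [0, 0, 20], [0, 0, 24], [0, 0, 28], [0, 0, 32], [0, 0, 36], [0, 0, 40]]' --slide '[[0, 0, 0], [0, 0, 0], [0, 0, 0], [0, 0, 0], [0, 0, 0], [0, 0, 0], [0, 0, 0], [0, 0, 0], [0, 0, 0], [0, 0, 0]]' --grip '[-1, -1, -1, -1, -1, -1, -1, -1, -1, -1]'

```text
time: 5.9
tool_pos: [646.1, -184.1, 110.0]
tcp_rot: [-3.141, -0.0, 2.847]
contact_force: [-3.6, -2.5, 5.9]
grip_width: 59.0
```

```bash
python3 look.py d "[646,-184,140]"
```

```text
side 335 238
top 334 142
6.0 [ 646.08819892 -184.07043222  110.00416302] [-3.14119338e+00 -5.99387686e-04  2.84650984e+00] [-3.91284453e-01  6.87222880e-01  1.19855792e+00 -4.78454091e-04
  1.25637016e+00 -1.66684999e+00] [-3.50710348 -0.47791843  5.7528683 ] [ 0.06469802  0.57418328 -0.04629535] 58.48212602099714
```

View pics/d.png

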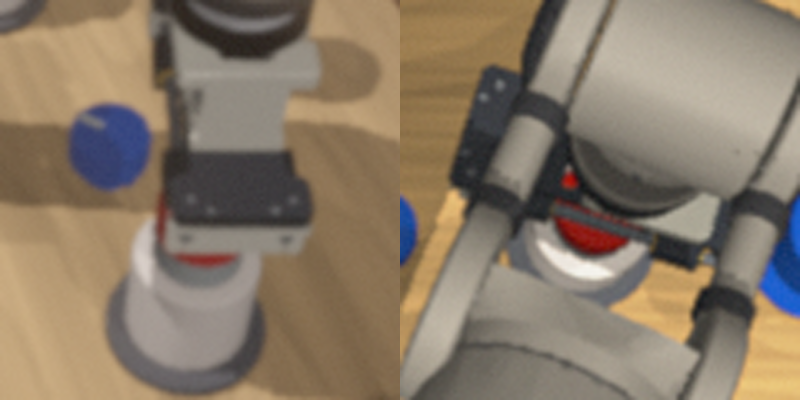

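servo_tool --angular '[[0, 0, 2], [0, 0, 4], [0, 0, 6], [0, 0, 8], [0, 0, 10], [0, 0, 11]]' --slide '[[0, 0, 0], [0, 0, 0], [0, 0, 0], [0, 0, 0], [0, 0, 0], [0, 0, 0]]' --grip '[-1, -1, -1, -1, -1, -1]'

```text
time: 6.5
tool_pos: [646.1, -184.2, 110.0]
tcp_rot: [-3.141, -0.001, 3.038]
contact_force: [-2.6, -0.2, 4.8]
grip_width: 58.5
```

```bash
python3 -c "
from plant import bot
o=bot.get_obs();print(o['tcp_rot'],o['contact_force'],o['moment'],o['tau'])"
```

```text
[-3.14115513e+00 -5.82477152e-04  3.03756147e+00] [-2.63231623 -0.19515051  4.77752457] [-0.02979806  0.59424022 -0.30581175] [  1.33402638 -56.40215635 -23.83930922   0.33101547  -0.84950678
  -0.27662454]
```

servo_tool --angular '[[0, 0, 1], [0, 0, 2], [0, 0, 3], [0, 0, 4]]' --slide '[[0, 0, 0], [0, 0, 0], [0, 0, 0], [0, 0, 0]]' --grip '[-1, -1, -1, -1]'

```text
time: 6.83
tool_pos: [646.1, -184.2, 110.0]
tcp_rot: [-3.141, -0.001, 3.106]
contact_force: [-3.2, -0.5, 4.8]
grip_width: 58.7
```

```bash
python3 -c "
from plant import bot
o=bot.get_obs();print(o['tcp_rot'],o['contact_force'],o['moment'],o['tau'])"
```

```text
[-3.14123074e+00 -5.28487553e-04  3.10615275e+00] [-3.24515332 -0.54568312  4.80789203] [-0.09493408  0.55964217 -0.62081778] [  1.65305782 -56.40650868 -23.84858787   0.26804469  -0.85835354
  -0.33868955]
```

servo_tool --angular '[[0, 0, -1], [0, 0, -2], [0, 0, -2], [0, 0, -2], [0, 0, -2]]' --slide '[[0, 0, 0], [0, 0, 0], [0, 0, 1], [0, 0, 2], [0, 0, 3]]' --grip '[-1, -1, -1, -1, -1]'

```text
time: 7.25
tool_pos: [646.5, -183.7, 111.9]
tcp_rot: [3.141, -0.001, 3.074]
contact_force: [0.3, -0.8, -0.2]
grip_width: 58.8
```

servo_tool --angular '[[0, 0, 0], [0, 0, 0], [0, 0, 0], [0, 0, 0], [0, 0, 0], [0, 0, 0], [0, 0, 0], [0, 0, 0]]' --slide '[[0, 0, 2], [0, 0, 4], [0, 0, 7], [0, 0, 10], [0, 0, 15], [0, 0, 22], [0, 0, 32], [0, 0, 45]]' --grip '[-1, -1, -1, -1, -1, -1, -1, -1]'

```text
time: 7.92
tool_pos: [646.3, -183.6, 158.0]
tcp_rot: [3.141, -0.001, 3.074]
contact_force: [-0.1, -0.4, -2.0]
grip_width: 58.4
```

```bash
python3 look.py e "[646,-184,150]"
```

```text
side 336 234
top 335 141
8.0167 [ 648.05244318 -184.31977891  160.84783734] [-3.13990197  0.00533147  3.07403211] [-3.90788598e-01  6.47851799e-01  1.12935538e+00  9.23574974e-05
  1.35879309e+00 -1.89403906e+00] [ 1.046307   -0.28378564 -1.29910027] [ 0.02877473 -0.0348531  -0.0078157 ] 58.349289578658805
```

View pics/e.png

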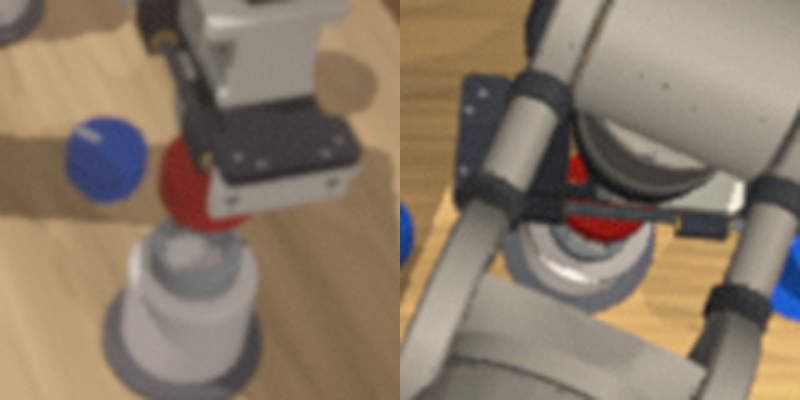

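servo_tool --angular '[[0, 0, 0], [0, 0, 4], [0, 0, 8], [0, 0, 12], [0, 0, 16], [0, 0, 20], [0, 0, 25], [0, 0, 30], [0, 0, 35], [0, 0, 40]]' --slide '[[0, 0, 20], [-8, 11, 40], [-25, 34, 45], [-47, 62, 45], [-69, 91, 45], [-91, 120, 45], [-113, 149, 45], [-135, 178, 45], [-155, 204, 45], [-171, 226, 45]]' --grip '[-1, -1, -1, -1, -1, -1, -1, -1, -1, -1]'

```text
time: 8.85
tool_pos: [473.7, 43.9, 202.6]
tcp_rot: [3.141, 0.0, -2.506]
contact_force: [0.3, -0.3, -2.1]
grip_width: 58.9
```

servo_tool --angular '[[0, 0, 0], [0, 0, 0], [0, 0, 0], [0, 0, 0], [0, 0, 0], [0, 0, 0], [0, 0, 0]]' --slide '[[0, 0, 0], [0, 0, -25], [0, 0, -50], [0, 0, -75], [0, 0, -100], [0, 0, -120], [0, 0, -120]]' --grip '[-1, -1, -1, -1, -1, -1, -1]'

```text
time: 9.43
tool_pos: [473.2, 42.0, 79.1]
tcp_rot: [3.137, -0.005, -2.512]
contact_force: [-1.1, -0.2, -0.8]
grip_width: 58.6
```

```bash
python3 look.py f "[475,42,50]"
```

```text
side 234 208
top 230 220
9.5333 [475.74830702  41.96257524  82.4962936 ] [ 3.14099516e+00 -6.73809963e-04 -2.51174335e+00] [-7.26976303e-02  3.97222285e-01  1.81653020e+00  2.57391653e-05
  9.28740497e-01 -2.27335848e+00] [ 0.68455993 -0.39158579 -0.41452861] [ 0.08688058  0.07279457 -0.00289717] 58.79079468523782
```

View pics/f.png

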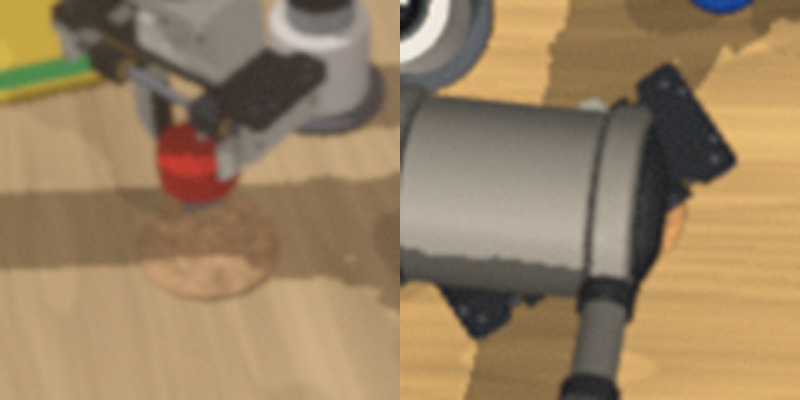

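```bash
python3 -c "
import pickle,cv2
cv2.imwrite('pics/f_top.png',pickle.load(open('topf.pkl','rb'))['img'])"
```

```text
(no output)
```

View pics/f_top.png

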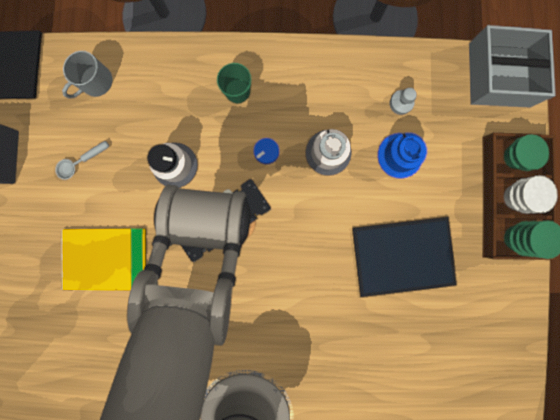

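```bash
python3 -c "
import pickle
from h import *
c=pickle.load(open('topf.pkl','rb'))
m=np.zeros((420,560),bool);m[188:250,155:250]=1
X,_=pts(c,m);X=X[X[:,2]>150]
print(np.percentile(X,[1,50,99],axis=0))
c=pickle.load(open('sidef.pkl','rb'))
cv2.imwrite('pics/f_side.png',c['img'])"
```

```text
[[418.23882264 -25.87892299 211.97228008]
 [474.30674455  38.11030804 461.01838573]
 [530.10070019 103.5089259  470.31374665]]
```

View pics/f_side.png

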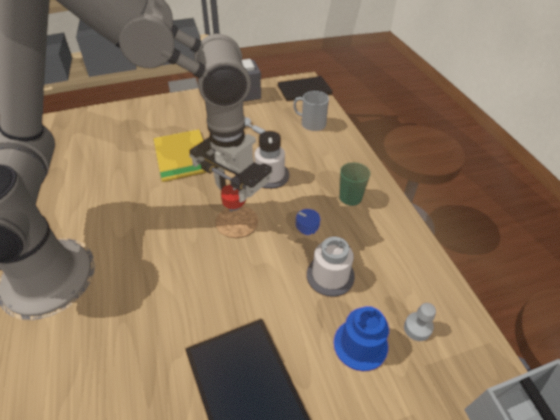

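servo_tool --angular '[[0, 0, 0], [0, 0, 0], [0, 0, 0], [0, 0, 0], [0, 0, 0], [0, 0, 0], [0, 0, 0]]' --slide '[[0, 0, -15], [0, 0, -30], [0, 0, -42], [0, 0, -50], [0, 0, -53], [0, 0, -54], [0, 0, -54]]' --grip '[-1, -1, -1, -1, -1, -1, -1]'

```text
time: 10.12
tool_pos: [476.3, 42.1, 29.2]
tcp_rot: [-3.141, 0.001, -2.511]
contact_force: [-0.3, -0.5, -1.3]
grip_width: 58.8
```

```bash
python3 look.py g "[475,42,30]"
```

```text
side 234 214
top 231 220
10.2167 [476.2920992   42.19016712  29.26022184] [-3.14066346e+00  1.26529417e-03 -2.51113166e+00] [-7.21968503e-02  4.81147149e-01  1.86950262e+00  1.52979830e-04
  7.89376824e-01 -2.27356124e+00] [-0.39071846 -1.29825701 -1.23449247] [ 0.0827218   0.05202464 -0.02685823] 58.89463049886925
```

View pics/g.png

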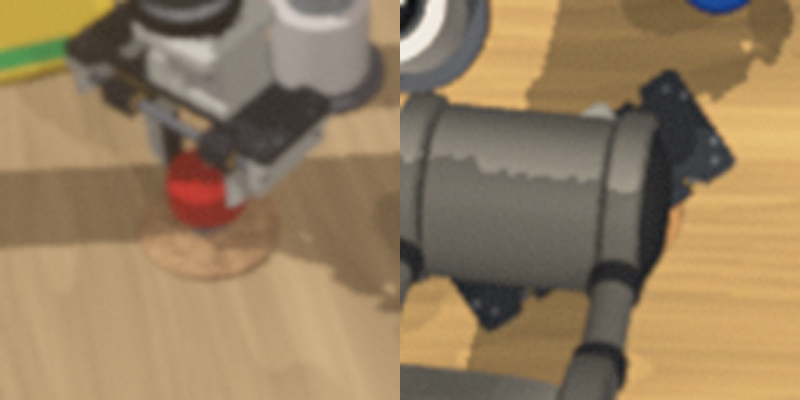

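Lid is over the coaster (side view, lid about (205,190) over the coaster disc). Lowering gently.

servo_tool --angular '[[0, 0, 0], [0, 0, 0], [0, 0, 0], [0, 0, 0], [0, 0, 0], [0, 0, 0]]' --slide '[[0, 0, -1], [0, 0, -2], [0, 0, -3], [0, 0, -3.5], [0, 0, -4], [0, 0, -4]]' --grip '[-1, -1, -1, -1, -1, -1]'

```text
time: 10.72
tool_pos: [475.6, 42.2, 24.5]
tcp_rot: [3.141, 0.0, -2.511]
contact_force: [0.1, -0.2, 1.0]
grip_width: 58.9
```

servo_tool --angular '[[0, 0, 0], [0, 0, 0], [0, 0, 0]]' --slide '[[0, 0, -0.5], [0, 0, -1], [0, 0, -1]]' --grip '[-1, -1, -1]'

```text
time: 10.97
tool_pos: [475.7, 42.3, 24.4]
tcp_rot: [-3.141, 0.0, -2.511]
contact_force: [-3.0, 0.0, 11.0]
grip_width: 58.8
```

servo_tool --angular '[[0, 0, 0], [0, 0, 0], [0, 0, 0], [0, 0, 0], [0, 0, 0], [0, 0, 0], [0, 0, 0]]' --slide '[[0, 0, 0.7], [0, 0, 0.7], [0, 0, 0.7], [0, 0, 0.7], [0, 0, 0.7], [0, 0, 0.7], [0, 0, 0.7]]' --grip '[-1, 0.45, 0.6, 0.8, 1, 1, 1]'

```text
time: 11.55
tool_pos: [475.6, 42.2, 24.0]
tcp_rot: [3.141, -0.0, -2.511]
contact_force: [-0.2, 0.3, 0.3]
grip_width: 90.7
```

servo_tool --angular '[[0, 0, 0], [0, 0, 0], [0, 0, 0], [0, 0, 0], [0, 0, 0], [0, 0, 0], [0, 0, 0], [0, 0, 0]]' --slide '[[0, 0, 5], [0, 0, 15], [0, 0, 30], [0, 0, 55], [0, 0, 85], [0, 0, 115], [0, 0, 150], [0, 0, 180]]' --grip '[1, 1, 1, 1, 1, 1, 1, 1]'

```text
time: 12.22
tool_pos: [475.5, 42.3, 206.7]
tcp_rot: [-3.141, 0.001, -2.511]
contact_force: [0.4, -0.9, -0.2]
grip_width: 92.0
```

servo_tool --angular '[[0, 0, 0], [0, 0, 0], [0, 0, 0], [0, 0, 0], [0, 0, 0], [0, 0, 0], [0, 0, 0], [0, 0, 0]]' --slide '[[0, -25, 0], [0, -50, 20], [0, -80, 20], [0, -110, 20], [0, -140, 20], [0, -170, 20], [0, -200, 20], [0, -200, 20]]' --grip '[1, 1, 1, 1, 1, 1, 1, 1]'

```text
time: 12.88
tool_pos: [475.4, -162.3, 224.3]
tcp_rot: [-3.14, -0.001, -2.515]
contact_force: [0.1, 0.1, -0.1]
grip_width: 91.8
```

```bash
python3 look.py i "[475,42,30]"; python3 - <<'E'
import pickle
from h import *
c=pickle.load(open('topi.pkl','rb'));o=pickle.load(open('top0.pkl','rb'));s=pickle.load(open('sidei.pkl','rb'));s0=pickle.load(open('side0.pkl','rb'))
cv2.imwrite('pics/i2.png',s['img'])
for a,b,bx in((o,c,(135,135,65,60)),(s0,s,(240,125,60,70))):
    x,y,w,h=bx;print('black jar diff',np.abs(a['img'][y:y+h,x:x+w].astype(int)-b['img'][y:y+h,x:x+w]).mean())
for k in(c,s):
    im=k['img'].astype(int);r=im[...,2]>1.8*np.maximum(im[...,0],im[...,1])
    X,_=pts(k,r);X=X[X[:,2]>20];print(len(X),np.percentile(X,[2,50,98],axis=0)); T=X[abs(X[:,2]-54.5)<4];print(T.mean(0))
E
```

```text
side 234 214
top 231 220
12.9833 [ 475.26290627 -158.42756594  224.14631643] [ 3.14090268e+00  3.41670164e-05 -2.51351682e+00] [-4.75099798e-01  2.81209570e-01  1.55005048e+00  3.53379367e-04
  1.31093312e+00 -2.67406287e+00] [ 0.4628811  -0.42975367  0.5231394 ] [ 0.07068224  0.03343521 -0.0415668 ] 91.80064866144596
black jar diff 15.873076923076923
black jar diff 35.561190476190475
505 [[ 447.87894223 -522.9107494    41.71565731]
 [ 473.37477223   40.50944561   54.59655376]
 [ 502.82628877   69.20798367   58.41824977]]
[475.33791992  36.31768571  54.63996677]
418 [[450.23204441  12.6367626   28.18543077]
 [474.94770082  27.44096829  53.66930438]
 [502.35601099  65.12722685  57.70779827]]
[476.52293442  37.07696841  54.59620018]
```

View pics/i.png

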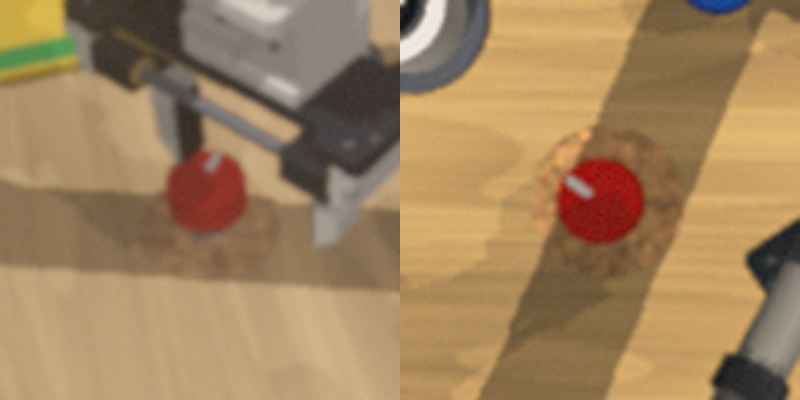

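View pics/i2.png

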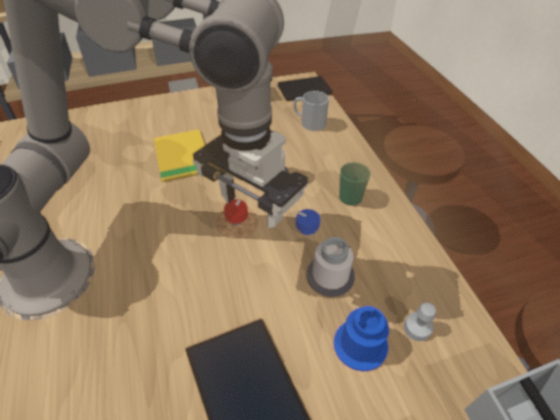

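```bash
python3 - <<'E'
import pickle
from h import *
r=[]
for t in("top0","topi"):
    c=pickle.load(open(t+'.pkl','rb'));g=cv2.cvtColor(c['img'],6).astype(np.float32)
    r.append(g)
print(cv2.matchTemplate(r[1][120:200,130:215],r[0][145:178,148:190],cv2.TM_CCOEFF_NORMED).max(),cv2.minMaxLoc(cv2.matchTemplate(r[1][120:200,130:215],r[0][145:178,148:190],cv2.TM_CCOEFF_NORMED))[3],"expect (18,25)")
from plant import bot
print(bot.close_job())
E
```

```text
0.98849803 (18, 25) expect (18,25)
the job is handed in; nothing more can be done
None
```

The red lid is off its jar and standing right way up, roughly centred, on the cork coaster. I handed the job in at about 13 s of the 51 s allowed.

- **Unscrewing:** One grip was enough, because the wrist could turn the whole way. I turned the lid about 135° anticlockwise until the twisting moment rose to about 0.6 N m, which marks the firm stop. I backed off 2° and it lifted off freely.
- **Setting down:** I lowered the lid until it touched the coaster, with a peak contact force of about 11 N, then released it and moved the arm clear. The last pictures put the lid's top at about 54.6 mm, where 54.5 mm was expected. In the last top view it sits within the coaster.
- **Black jar:** In the top view it had not moved: template matching gave the same pixel position, with a score of 0.99.
- **Checks that disagreed:**
  - The raw picture differences around the black jar were not near zero (16 and 36 grey levels). I put this down to arm shadow and, in the side view, the arm covering the jar, so I relied on the template match instead.
  - The depth average for the lid came out about 5 mm lower in y (36–37 mm) than the measured release position (42 mm).

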